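Nip a turned sleeve in a sprung bench gauge

TASK

Stand the plain turned sleeve upright on the gauge bed between the open jaws and let go of it; then slide the jaw shut gently until the sleeve is nipped between the jaw and the sprung anvil with about 5 newtons, and leave it clamped like that. The light bar over the bed stays in place, so reach in under it from the robot's side with a slanted tool; leave the flanged bush and the bolt where they stand.

Things in the scene. Friction and masses are not known exactly. Their poses are not given: they have to be found in the camera images.
- sleeve: Plain turned steel sleeve to be gauged: straight cylinder, 32 mm diameter, 46 mm tall, dark 18 mm bore on top, no flange or head; 0.17 to 0.29 kg. Stands upright on the bench in one of three places, two left of the gauge and one right; it swaps places with the bush and the bolt. Origin: centre of its underside; z up along its axis.
- gauge: Bench gauge, fixed. Grey base 90 (x) by 316 (y) by 30 mm high; its flat top, 30 mm above the bench, is the bed. Origin: centre of the base's underside; x across the bed away from the robot, y along the bed from sliding jaw to anvil, z up. Stand the sleeve upright within 10 mm of the centre line (x = 0), clear of jaw and anvil.
- light_bar (a point): Middle of the fixed LED light bar: 30 mm diameter, 300 mm long, along gauge y over the whole bed, axis 162 mm above the bed at gauge x = +6 mm, on 12 mm posts at the rear (gauge x = +37, y = +-150 mm). An upright gripper hits it; fingers slanted about 30 degrees (27 to 45), pointing down and away from the robot (to gauge +x), pass under its robot side. Axes as the gauge's.
- anvil_slot (a point): Mid-slot point of the anvil at gauge y = +80 mm, bed height; axes as the gauge's. The anvil's free face (sprung plunger, 36 mm square, 4 to 40 mm above the bed, looks to -y; grey post behind, 46 mm high) is clamped anywhere within 12 mm either side of this point along y; find it by touch. The plunger gives way at 1.2 N per mm, no preload, and bottoms at 10 mm. 3 to 8 N is a good nip.
- jaw: Sliding jaw. Origin: on its measuring face (looks to +y) at bed height on the centre line; axes as the gauge's. Starts open, face at gauge y = -50 to -35 mm; slides along y only, up to +75. Plate 40 mm wide, 12 thick, 46 high. About 9 N moves it anywhere and it stays where left under a nip below 9 N; the push is 9 N plus the nip (14 N for 5 N). A loose sleeve is just pushed along (1 to 3 N more).
- thumb_tab (a point): Centre of the outer (-y) face of the jaw's black upright thumb tab; axes as the gauge's. Tab 36 mm wide (x), 14 mm thick (y), from 8 to 52 mm above the bed, this point at 30 mm. It stands 34 mm behind the measuring plate with a 13 mm high foot between, outer face 60 mm behind the measuring face. Push it towards +y or pinch it.
- flanged_bush: Bystander: turned steel bush 38 mm tall, 32 mm in diameter, on a 52 mm flange 8 mm thick that rests on the bench. Origin: centre of its underside.
- bolt: Bystander: dark steel hex bolt standing on its head, 70 mm tall, shank 24 mm in diameter, head 36 mm across flats and 15 mm high. Origin: centre of its underside.

How it is judged:
By the outcome, as a careful person would: the job done as asked, in the order asked, and still so for the second after the job is handed in, with the robot touching nothing.
It also fails if it takes over 64 s, if anything falls off the work surface, if the arm or the gripper's body presses on something with over 40 N, if the wrist force passes 120 N, or if a joint passes its speed limit or range.

ROBOT

A 6-joint arm with a two-finger parallel gripper is mounted at the origin on the work surface. World frame = base frame: x ahead of the robot, y to its left, z up, the work surface at z = 0. Lengths are in m, angles in rad, forces in N, time in s.
With the tool pointing down it reaches from about 0.325 to 0.85 m from the base axis. Payload 15.5 kg.
Tool frame: the origin (TCP) lies between the finger pads; the fingertips stand bot.tips_ahead ahead of it and the grasp point (between the pads) lies 2 mm behind it (bot.tips_ahead is the distance from the TCP to the fingertips, in m); z points along the fingers, y is the line along which they close (so a half turn about z gives the same grasp; the last joint's range is limited). The gripper opens to 91 mm and grips with 3 to 60 N. Pads are 32 mm wide; open, the fingers measure 118 mm over their backs; the gripper's body (76 mm by 178 mm) begins 60 mm behind the grasp point.
Start: joints at [-1.302, 0.494, 1.345, -0, 1.302, -0.096], TCP at [0.222, -0.584, 0.231] pointing down, gripper open.
Joint ranges: [-2.91, 2.91], [-0.82, 2.16], [0.22, 2.67], [-1.22, 4.37], [0.12, 2.79], [-3.08, 3.08]. Speed limits (rad/s): [1.89, 1.89, 2.57, 3.01, 3.01, 3.01].

INTERFACE

Orientations are given as a 3x3 rotation matrix whose columns are the frame's x, y, z axes.
In Python, from cell import state, viewer, ticket, bot gives the robot as it stands.
- The arm moves only by the tool servo_tool, never from a script. Its argument "plan" is text: rows parted by semicolons, each of 7 numbers parted by spaces: the shift along the world's x, y, z normalised to -1 to 1, where 1 is 1 m, then the turn, a rotation vector about the world's x, y, z normalised to -1 to 1, where 1 is 60 degrees, then the opening, from 0 (shut) to 1 (fully open). In form: tx ty tz wx wy wz jaw; .... A call has 1 to 12 rows; each row is the pose to reach, as a shift and turn from the pose commanded when the call began; what a row does not reach only later rows make up. A row lasts 1/8 s, in which the tool goes at most 62.5 mm and 10.7 degrees, less where a joint would pass 70% of its speed; a pose out of reach is approached as far as the arm can. A call with a number of a shift or a turn outside -1 to 1 is refused whole. A call with a gripper value outside its range is refused whole. The fingers move at their own pace and stop on an object; "newtons" is the grip in N (left out, the last holds). Time passes only in rows, so rows that repeat a pose let the fingers close. It gives the time, the measured TCP pose, the force, the opening and the grip force at its end, in the units of the state.
- state(): the state, without advancing time (a new reading comes with each control period).
- viewer.get_image(name): name is "scene" or "top" or "wrist"; returns a dict with "image" (420x560x3 uint8, red, green, blue), "range_z" (420x560 float32, m along the optical axis (not along the pixel's ray), 0 where there is no reading), "camera_matrix" (3x3 intrinsics, pixels), "extrinsics" (4x4, takes a point from world to camera coordinates); the wrist camera has in their place "tool_from_camera" (4x4, takes a point from camera to tool coordinates, whose origin is the TCP and whose axes are the flange's). Camera axes: x right, y down, z forward; pixel columns grow to the right and rows downward; lengths in m; the calibration is good to about 2 mm. A picture is of the moment at which its call begins: read the wrist's pose just before it.
- ticket.close_job(): hands the job in; it is judged then, once.
The state is a dict: "clock": time; "qpos": joint angles; "joint_velocities": joint speeds; "tau": joint torques, N m; "position": TCP position; "ee_rot": TCP orientation; "contact_force": force on the tool from outside, world axes, zero at the start; "torque": the same for the moment, N m; "finger_gap": finger opening in m; "grasp_force": force on a finger pad.
Only numpy, scipy, OpenCV 4.12 (cv2) and the standard library are available. Lean on these libraries where they do the work, as an engineer would, in place of code of your own. Each camera call takes 0.05 s, during which the arm holds its last target. There are 200 camera calls.

## Working session

There is one attempt and no reset: what is moved stays moved. The work goes in short steps, Python scripts to look and compute and a tool call to move; the robot and the scene stay as the last step left them, time stands still between calls to the robot, and variables do not carry over. Pictures are saved under pics/ and viewed, at most 10 in all, crops included, and the job is handed in when it is done.

Besides the shell and the picture viewer there is one more tool, called after "Call:" by a JSON object that holds its "api" and its "payload". servo_tool: Moves the arm, as the interface text tells. Scaled input: -1 to 1 covers 1 m each way for a shift and 60 degrees each way for a turn. Its arguments: {"type":"object","properties":{"plan":{"type":"string"},"newtons":{"type":"number"}},"required":["plan"]}

```bash
ls; mkdir -p pics; python3 - <<'E'
from cell import state, viewer, ticket, bot
import cv2,numpy as np
s=state();print(s['clock'],s['position'],bot.tips_ahead,s['finger_gap'],[a for a in dir(bot) if a[0]!='_'])
print(np.round(s['ee_rot'],3))
for n in('scene','top'):
    d=viewer.get_image(n);cv2.imwrite(f'pics/{n}0.png',d['image'][:,:,::-1]);np.savez(f'{n}0.npz',**d)
    print(n,d['camera_matrix'].round(1).tolist(),d['extrinsics'].round(3).tolist())
E
```

```text
pics
0.0 [ 0.22228683 -0.58374401  0.23033382] 0.017 0.09103022566832712 ['Unreachable', 'tips_ahead']
[[ 0.935  0.356 -0.   ]
 [ 0.356 -0.935  0.001]
 [ 0.    -0.001 -1.   ]]
scene [[481.9, 0.0, 280.4], [0.0, 481.9, 199.9], [0.0, 0.0, 1.0]] [[0.869, 0.494, 0.017, -0.488], [0.396, -0.674, -0.623, -0.112], [-0.296, 0.549, -0.782, 1.528], [0.0, 0.0, 0.0, 1.0]]
top [[480.8, 0.0, 279.9], [0.0, 480.8, 210.5], [0.0, 0.0, 1.0]] [[0.027, -1.0, 0.002, 0.014], [-0.986, -0.027, -0.166, 0.543], [0.166, 0.003, -0.986, 1.033], [0.0, 0.0, 0.0, 1.0]]
```

View pics/scene0.png

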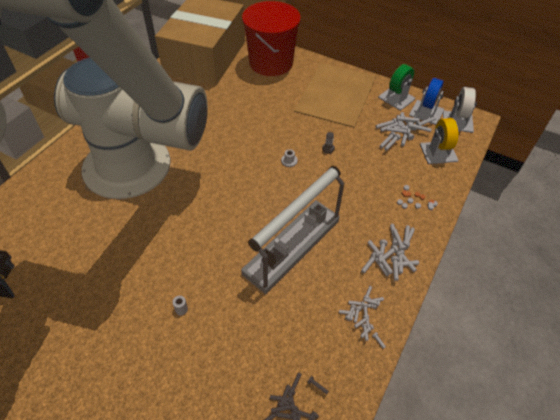

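View pics/top0.png

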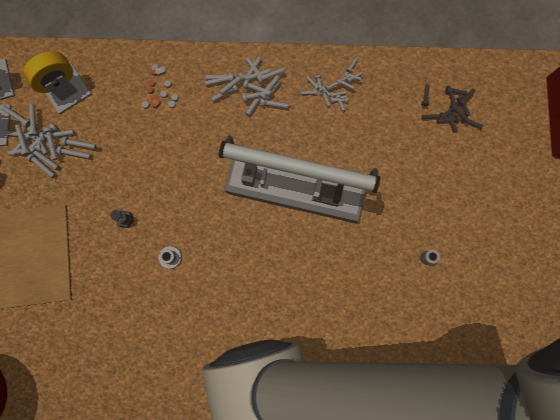

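Scene view: sleeve at about (180,305), bush (290,157), bolt (328,142), gauge bed around (290,240). In the top view the sleeve is at (432,257), bush (170,257), bolt (123,218), jaw (330,192) and anvil (252,172).

```bash
cat > h.py <<'E'
import numpy as np,cv2
from cell import state, viewer
def cloud(d,T=None):
    """world points HxWx3 (T = world_from_camera)"""
    K=d['camera_matrix'];z=d['range_z'];v,u=np.mgrid[:z.shape[0],:z.shape[1]]
    P=np.stack([(u-K[0,2])/K[0,0]*z,(v-K[1,2])/K[1,1]*z,z],-1)
    T=np.linalg.inv(d['extrinsics']) if T is None else T
    W=P@T[:3,:3].T+T[:3,3];W[z<=0]=np.nan
    return W
def ray(d,uv,T=None):
    T=np.linalg.inv(d['extrinsics']) if T is None else T
    r=T[:3,:3]@np.linalg.solve(d['camera_matrix'],[*uv,1]);return T[:3,3],r/np.linalg.norm(r)
def onplane(d,uv,z,T=None):
    o,r=ray(d,uv,T);return o+r*(z-o[2])/r[2]
def cross(r1,r2):
    (a,u),(b,v)=r1,r2;t=np.linalg.lstsq(np.c_[u,-v],b-a,rcond=None)[0]
    p,q=a+u*t[0],b+v*t[1];return (p+q)/2,np.linalg.norm(p-q)
def wrist():
    s=state();d=viewer.get_image('wrist');T=np.eye(4);T[:3,:3]=s['ee_rot'];T[:3,3]=s['position']
    return d,T@d['tool_from_camera']
E
python3 - <<'E'
from h import *
D={n:dict(np.load(n+'0.npz')) for n in('scene','top')}
# dark bore centroid of sleeve, in both views
roi={'scene':(165,290,195,320),'top':(415,242,450,272)}
R=[]
for n,(a,b,c,e) in roi.items():
    g=cv2.cvtColor(D[n]['image'],cv2.COLOR_RGB2HSV)[b:e,a:c]
    m=((g[...,1]<110)).astype(np.uint8); k,l,st,ce=cv2.connectedComponentsWithStats(m)
    i=1+st[1:,4].argmax();print(n,st[i],ce[i]+[a,b])
    W=cloud(D[n])[b:e,a:c]; mm=W[...,2]>0.03
    print(' depth: top z',np.nanpercentile(W[...,2],[50,95,99]),'xy high',np.nanmean(W[mm],0),mm.sum())
    gr=D[n]['image'][b:e,a:c].min(2).astype(int); x,y,w,h=st[i,:4]
    dk=((gr<50)&(cv2.morphologyEx((l==i).astype(np.uint8),cv2.MORPH_CLOSE,np.ones((5,5)))>0)).astype(np.uint8)
    k,l2,s2,c2=cv2.connectedComponentsWithStats(dk); print(s2[1:],c2[1:]+[a,b])
    j=1+s2[1:,4].argmax(); R.append(ray(D[n],c2[j]+[a,b])); print(' onplane',onplane(D[n],c2[j]+[a,b],.046))
print('tri',cross(*R))
for n in D:
    W=cloud(D[n]);z=W[...,2]
    bed=(np.abs(z-.03)<.006)&(np.abs(W[...,1])<.3)&(W[...,0]>.3)&(W[...,0]<.9)
    bed=cv2.morphologyEx(bed.astype(np.uint8),cv2.MORPH_OPEN,np.ones((2,2)))
    k,l,st,ce=cv2.connectedComponentsWithStats(bed);big=[i for i in range(1,k) if st[i,4]>60];print(n,st[big].tolist())
    P=W[np.isin(l,big)];r=cv2.minAreaRect(P[:,:2].astype(np.float32));print(' bed',len(P),r,np.median(P[:,2]))
    bar=(z>.17)&(z<.22)&(W[...,0]>.45)&(np.abs(W[...,1])<.25); P=W[bar]; print(' bar',len(P),P.mean(0),cv2.minAreaRect(P[:,:2].astype(np.float32)))
E
```

```text
scene [  7   5  16  21 230] [179.63043478 304.78695652]
 depth: top z [0.00218107 0.04799916 0.05028661] xy high [ 0.45340415 -0.31548675  0.04493386] 159
[[12  9  5  5 17]] [[178.76470588 300.82352941]]
 onplane [ 0.45046935 -0.3133286   0.046     ]
top [  5   7  20  16 212] [429.21698113 256.83018868]
 depth: top z [0.00010434 0.04606481 0.04811565] xy high [ 0.44885537 -0.30790768  0.04395993] 188
[[10 11  1  1  1]
 [14 11  7  7 39]
 [ 9 20  6  3 11]] [[425.         253.        ]
 [432.41025641 255.97435897]
 [426.45454545 263.27272727]]
 onplane [ 0.44964562 -0.31082791  0.046     ]
tri (array([ 0.44954358, -0.31207604,  0.04299539]), np.float64(0.0009022211349239793))
scene [[242, 201, 99, 90, 2129], [376, 230, 30, 44, 345], [392, 257, 8, 23, 114]]
 bed 2588 ((0.7386494278907776, -0.026514872908592224), (0.4630412757396698, 0.1452902853488922), 48.698394775390625) nan
 bar 1535 [ 0.61071034 -0.02498206  0.20176643] ((0.6187331676483154, -0.010221019387245178), (0.3211847245693207, 0.05206897854804993), 78.39041137695312)
top [[243, 69, 42, 33, 430], [222, 77, 23, 16, 102], [225, 161, 141, 62, 3396]]
 bed 3928 ((nan, nan), (0.0, 0.0), 0.0) nan
 bar 2590 [ 0.60457369 -0.00591596  0.20211505] ((0.6161786317825317, -0.007099121809005737), (0.3164346516132355, 0.054109133780002594), 78.3354263305664)
```

```bash
python3 - <<'E'
from h import *
D={n:dict(np.load(n+'0.npz')) for n in('scene','top')}
for n in D:
    W=cloud(D[n]);z=W[...,2]
    bed=((np.abs(z-.03)<.005)&(np.abs(W[...,1])<.3)&(W[...,0]>.3)&(W[...,0]<.72)).astype(np.uint8)
    k,l,st,ce=cv2.connectedComponentsWithStats(bed);i=1+st[1:,4].argmax()
    P=W[l==i];c,wh,a=r=cv2.minAreaRect(P[:,:2].astype(np.float32));print(n,'bed',len(P),r,np.median(P[:,2]))
    pts=cv2.boxPoints(r);e=[pts[(q+1)%4]-pts[q] for q in range(2)];e=max(e,key=np.linalg.norm);e=e/np.linalg.norm(e)*np.sign(e[1])
    bar=(z>.17)&(z<.22)&(W[...,0]>.45)&(np.abs(W[...,1])<.25);B=W[bar]
    v=np.linalg.svd(B[:,:2]-B[:,:2].mean(0),full_matrices=False)[2][0];v*=np.sign(v[1]);print(' ydir bed',e,'bar',v, 'bar max z',B[:,2].max())
    Y=v;X=np.array([Y[1],-Y[0]]);q=P[:,:2]@np.c_[X,Y]
    print(' bed extents X,Y',np.percentile(q,[.5,99.5],axis=0),'bar',np.percentile(B[:,:2]@np.c_[X,Y],[.5,99.5],axis=0))
    t=(z>.05)&(z<.095)&(np.abs(W[...,0]-.61)<.1)&(np.abs(W[...,1])<.16)
    k,l,st,ce=cv2.connectedComponentsWithStats(t.astype(np.uint8))
    for i in range(1,k):
        if st[i,4]>15: Q=W[l==i];qq=Q[:,:2]@np.c_[X,Y];print('  blob',st[i],ce[i],'X',np.percentile(qq[:,0],[2,98]),'Y',np.percentile(qq[:,1],[2,98]),'z',np.percentile(Q[:,2],[50,98]))
E
```

```text
scene bed 2134 ((0.6023283004760742, -0.008520886301994324), (0.31639161705970764, 0.0933782160282135), 78.01032257080078) 0.030876216250430355
 ydir bed [0.2077356  0.97818506] bar [0.2028489  0.97921005] bar max z 0.21514382591157266
 bed extents X,Y [[ 0.54631201 -0.04349295]
 [ 0.63704789  0.27052432]] bar [[ 0.58324602 -0.0438984 ]
 [ 0.63245044  0.27175838]]
  blob [305 202  22  23 295] [315.38983051 212.56610169] X [0.57143311 0.61313971] Y [0.18391984 0.23190907] z [0.07053355 0.08490517]
  blob [335 203   6  11  44] [337.25       207.70454545] X [0.62268556 0.63427756] Y [0.25647169 0.26659774] z [0.07230022 0.09226352]
  blob [274 238  14  16 136] [280.58088235 245.32352941] X [0.57296083 0.6117218 ] Y [0.05845921 0.07186961] z [0.07237968 0.07970839]
  blob [264 248  12  17 106] [270.4245283  256.47169811] X [0.57648425 0.60964636] Y [0.01078187 0.02471487] z [0.08014929 0.08593697]
top bed 3391 ((0.5939986109733582, -0.002471551299095154), (0.3158770799636841, 0.07761016488075256), 78.53604888916016) 0.029588733125126554
 ydir bed [0.19875129 0.98004997] bar [0.20029108 0.97973644] bar max z 0.21224088206616454
 bed extents X,Y [[ 0.54440278 -0.03991897]
 [ 0.6204051   0.27257797]] bar [[ 0.57975553 -0.04033899]
 [ 0.62746641  0.27248077]]
  blob [241 163  26  23 377] [252.21485411 174.27851459] X [0.56769304 0.60775041] Y [0.18673758 0.23551318] z [0.0731208  0.08265953]
  blob [312 179  10  20 110] [316.73636364 188.5       ] X [0.56957723 0.60823163] Y [0.06181914 0.07328889] z [0.07493516 0.07866049]
  blob [333 184  10  19 132] [337.54545455 193.0530303 ] X [0.57129551 0.60644662] Y [0.01390419 0.02745581] z [0.08050616 0.0847197 ]
```

```bash
cat >> h.py <<'E'
from scipy.spatial.transform import Rotation as Ro
Y=np.array([.2015,.9795,0]);Y/=np.linalg.norm(Y);X=np.array([Y[1],-Y[0],0]);Z=np.array([0,0,1.])
G=X*.590+Y*.1145   # gauge origin
a=np.radians(33);TZ=np.sin(a)*X-np.cos(a)*Z
RT=np.c_[np.cos(a)*X+np.sin(a)*Z,-Y,TZ]
def gauge(p): p=np.asarray(p)-G;return np.array([p@X,p@Y,p[2]-.03])
E
python3 - <<'E'
from h import *
s=state();d=viewer.get_image('wrist');print(d['tool_from_camera'].round(3).tolist())
print('rot/60',Ro.from_matrix(RT@np.array(s['ee_rot']).T).as_rotvec()/np.radians(60))
g=np.array([.450,-.312,.029])
for b in(.14,0): print(b,(g+.002*TZ-b*TZ-s['position']))
print('TZ',TZ,'G',G)
E
```

```text
[[-0.0, -0.956, -0.292, 0.082], [1.0, -0.0, -0.0, -0.001], [0.0, -0.292, 0.956, -0.153], [0.0, 0.0, 0.0, 1.0]]
rot/60 [ 0.04374679 -0.55545555 -0.5262739 ]
0.14 [ 0.15406697  0.28690191 -0.08566308]
0 [ 0.22875249  0.27153782 -0.20307696]
TZ [ 0.53346793 -0.10974353 -0.83867057] G [ 0.60096999 -0.00673217  0.        ]
```

Call:
{"api": "servo_tool", "payload": {"plan": "0.08 0.14 0 0 0 1 1;0.08 0.14 0 0 0 1 1;0.08 0.14 0 0 0 1 1;0.08 0.14 0 0 0 1 1;0.08 0.14 0 0 0 1 1;0.08 0.14 0 0 0 1 1;0.08 0.14 0 0 0 1 1;0.08 0.14 0 0 0 1 1"}}

```text
clock: 1.15
position: [0.3023, -0.4441, 0.2309]
ee_rot: [[0.162, 0.987, -0.0], [0.987, -0.162, 0.0], [0.0, -0.0, -1.0]]
contact_force: [-0.9, 0.2, -0.4]
finger_gap: 0.0909
grasp_force: 0.0
```

Call:
{"api": "servo_tool", "payload": {"plan": "0.07 0.14 0 0 0 1 1;0.07 0.14 0 0 0 1 1;0.07 0.14 0 0 0 1 1;0.07 0.14 0 0 0 1 1;0.07 0.14 0 0 0 1 1;0.07 0.14 0 0 0 1 1;0.07 0.14 0 0 0 1 1;0.07 0.14 0 0 0 1 1"}}

```text
clock: 2.15
position: [0.3724, -0.3041, 0.2309]
ee_rot: [[-0.773, 0.634, -0.0], [0.634, 0.773, 0.0], [0.0, 0.0, -1.0]]
contact_force: [0.9, 0.3, -0.1]
finger_gap: 0.0914
grasp_force: 0.0
```

```bash
sed -i 's/^RT=.*/RT=np.c_[-np.cos(a)*X-np.sin(a)*Z,Y,TZ]/' h.py; cat >>h.py <<'E'
def go(p,b=0):
    "move numbers to put grasp point at p, b behind along the tool"
    s=state();print('q',np.round(s['qpos'],2),'f',np.round(s['contact_force'],2),'t',s['clock'],'gap',s['finger_gap'])
    print('shift',np.round(p+.002*TZ-b*TZ-s['position'],4),'rot',np.round(Ro.from_matrix(RT@np.array(s['ee_rot']).T).as_rotvec()/np.radians(60),4))
E
python3 -c "
from h import *
go(np.array([.45,-.312,.029]),.14)"
```

```text
q [-0.81  0.29  1.69  0.    1.16 -1.69] f [ 0.86  0.27 -0.1 ] t 2.15 gap 0.09143795666850608
shift [ 0.004   0.0072 -0.0862] rot [-0.239  -0.5012  0.4493]
```

Call:
{"api": "servo_tool", "payload": {"plan": "0.004 0.007 -0.03 -0.239 -0.501 0.449 1;0.004 0.007 -0.05 -0.239 -0.501 0.449 1;0.004 0.007 -0.086 -0.239 -0.501 0.449 1;0.004 0.007 -0.086 -0.239 -0.501 0.449 1;0.004 0.007 -0.086 -0.239 -0.501 0.449 1;0.004 0.007 -0.086 -0.239 -0.501 0.449 1;0.004 0.007 -0.086 -0.239 -0.501 0.449 1"}}

```text
clock: 3.02
position: [0.3933, -0.2966, 0.1729]
ee_rot: [[-0.845, 0.216, 0.489], [0.188, 0.976, -0.107], [-0.501, 0.002, -0.866]]
contact_force: [0.7, -0.4, -0.1]
finger_gap: 0.0912
grasp_force: 0.0
```

```bash
python3 - <<'E'
from h import *
go(np.array([.45,-.312,.029]),0)
d,T=wrist();cv2.imwrite('pics/w1.png',d['image'][:,:,::-1])
W=cloud(d,T);z=W[...,2]
m=((z>.04)&(z<.055)&(np.hypot(W[...,0]-.45,W[...,1]+.312)<.04)).astype(np.uint8)
P=W[m>0];print(len(P),P.mean(0),np.percentile(P,[1,99],axis=0),cv2.minEnclosingCircle(P[:,:2].astype(np.float32)))
E
```

```text
q [-1.02  0.29  2.12  0.84  0.51 -3.08] f [ 0.72 -0.43 -0.14] t 3.025 gap 0.09124750142928865
shift [ 0.0578 -0.0156 -0.1456] rot [-0.012  -0.0479  0.0145]
773 [ 0.44546566 -0.31179489  0.04516981] [[ 0.4323406  -0.32708192  0.04020569]
 [ 0.46230278 -0.29711822  0.04696796]] ((0.44767633080482483, -0.3118992745876312), 0.016406014561653137)
```

View pics/w1.png

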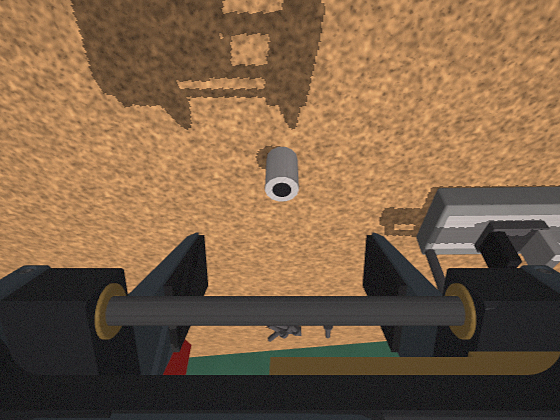

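The wrist view shows the sleeve with its bore at (282,189), standing between the open fingers, and the jaw's end of the gauge at right. Joint 6 is at its limit, so I will pick with the slant rotated about 34° to the right (nearer radial).

```bash
cat >>h.py <<'E'
def gor(p,b=0,deg=0):
    "as go, with the tool turned deg about world z"
    s=state();Q=Ro.from_rotvec([0,0,np.radians(deg)]).as_matrix();R=Q@RT;t=R[:,2]
    print('q',np.round(s['qpos'],2),'f',np.round(s['contact_force'],2),'t',s['clock'],'gap',round(s['finger_gap'],4),'tz',t.round(3))
    print('shift',np.round(p+.002*t-b*t-s['position'],4),'rot',np.round(Ro.from_matrix(R@np.array(s['ee_rot']).T).as_rotvec()/np.radians(60),4))
E
python3 -c "
from h import *
gor(np.array([.4485,-.312,.029]),.14,-34)"
```

```text
q [-1.02  0.29  2.11  0.84  0.51 -3.08] f [0.27 0.35 0.42] t 3.075 gap 0.0912 tz [ 0.381 -0.389 -0.839]
shift [ 0.0026  0.0383 -0.028 ] rot [-0.0249 -0.0443 -0.555 ]
```

Call:
{"api": "servo_tool", "payload": {"plan": "0.003 0.038 0 -0.025 -0.044 -0.555 1;0.003 0.038 0 -0.025 -0.044 -0.555 1;0.003 0.038 -0.02 -0.025 -0.044 -0.555 1;0.003 0.038 -0.028 -0.025 -0.044 -0.555 1;0.003 0.038 -0.028 -0.025 -0.044 -0.555 1;0.003 0.038 -0.028 -0.025 -0.044 -0.555 1;0.003 0.038 -0.028 -0.025 -0.044 -0.555 1;0.003 0.038 -0.028 -0.025 -0.044 -0.555 1"}}

```text
clock: 4.08
position: [0.3817, -0.259, 0.1527]
ee_rot: [[-0.666, 0.669, 0.329], [0.571, 0.741, -0.352], [-0.48, -0.047, -0.876]]
contact_force: [-0.6, -1.2, 0.1]
finger_gap: 0.0914
grasp_force: 0.0
```

```bash
python3 - <<'E'
from h import *
gor(np.array([.4485,-.312,.029]),.0,-34)
d,T=wrist()
W=cloud(d,T);z=W[...,2]
m=((z>.042)&(z<.055)&(np.hypot(W[...,0]-.45,W[...,1]+.312)<.04)).astype(np.uint8)
P=W[m>0];print(len(P),P.mean(0),cv2.minEnclosingCircle(P[:,:2].astype(np.float32)))
E
```

```text
q [-0.67  0.29  2.23 -0.52  0.14 -1.02] f [-0.62 -1.22  0.12] t 4.075 gap 0.0914 tz [ 0.381 -0.389 -0.839]
shift [ 0.0676 -0.0538 -0.1254] rot [-0.0172 -0.083  -0.0574]
650 [ 0.44610646 -0.31059657  0.0454278 ] ((0.4476090669631958, -0.3124604821205139), 0.0168791301548481)
```

```bash
python3 -c "
from h import *
gor(np.array([.448,-.312,.029]),.1,-50)"
```

```text
q [-0.67  0.29  2.23 -0.54  0.14 -1.  ] f [ 0.42  0.01 -1.09] t 4.125 gap 0.091 tz [ 0.259 -0.479 -0.839]
shift [ 0.0407 -0.0059 -0.0416] rot [-0.0289 -0.0781 -0.3192]
```

Call:
{"api": "servo_tool", "payload": {"plan": "0.04 -0.006 -0.02 -0.029 -0.078 -0.319 1;0.04 -0.006 -0.042 -0.029 -0.078 -0.319 1;0.04 -0.006 -0.042 -0.029 -0.078 -0.319 1;0.04 -0.006 -0.042 -0.029 -0.078 -0.319 1;0.04 -0.006 -0.042 -0.029 -0.078 -0.319 1"}}

```text
clock: 4.75
position: [0.4298, -0.2658, 0.1263]
ee_rot: [[-0.409, 0.88, 0.242], [0.748, 0.476, -0.463], [-0.522, -0.008, -0.853]]
contact_force: [-1.0, 0.3, 0.3]
finger_gap: 0.0911
grasp_force: 0.0
```

```bash
python3 -c "
from h import *
gor(np.array([.448,-.312,.029]),.0,-50)
gor(np.array([.448,-.312,.029]),.1,-50)"
```

```text
q [-0.47  0.43  2.13 -1.22  0.33  0.16] f [-0.98  0.34  0.25] t 4.75 gap 0.0911 tz [ 0.259 -0.479 -0.839]
shift [ 0.0187 -0.0471 -0.099 ] rot [-0.0182 -0.0189 -0.0003]
q [-0.47  0.43  2.13 -1.22  0.33  0.16] f [-0.98  0.34  0.25] t 4.75 gap 0.0911 tz [ 0.259 -0.479 -0.839]
shift [-0.0071  0.0008 -0.0151] rot [-0.0182 -0.0189 -0.0003]
```

```bash
python3 -c "
from h import *
gor(np.array([.448,-.312,.029]),.05,-46)"
```

```text
q [-0.47  0.43  2.13 -1.22  0.33  0.16] f [-0.98  0.34  0.25] t 4.75 gap 0.0911 tz [ 0.292 -0.46  -0.839]
shift [ 0.0042 -0.0241 -0.0571] rot [-0.0175 -0.0196  0.0664]
```

Call:
{"api": "servo_tool", "payload": {"plan": "0.004 -0.024 -0.057 -0.018 -0.02 0.066 1;0.004 -0.024 -0.057 -0.018 -0.02 0.066 1;0.004 -0.024 -0.057 -0.018 -0.02 0.066 1;0.004 -0.024 -0.057 -0.018 -0.02 0.066 1"}}

```text
clock: 5.25
position: [0.4486, -0.2952, 0.1009]
ee_rot: [[-0.464, 0.848, 0.257], [0.733, 0.53, -0.426], [-0.497, -0.009, -0.867]]
contact_force: [0.1, 0.3, -0.7]
finger_gap: 0.091
grasp_force: 0.0
```

```bash
python3 -c "
from h import *
gor(np.array([.448,-.312,.029]),.0,-46)"
```

```text
q [-0.55  0.5   2.09 -1.22  0.25  0.05] f [ 0.14  0.34 -0.74] t 5.25 gap 0.091 tz [ 0.292 -0.46  -0.839]
shift [-0.0001 -0.0177 -0.0735] rot [-0.0402 -0.0352  0.0061]
```

```bash
cat > kin.py <<'E'
from h import *
from scipy.optimize import least_squares
D=[([-1.302,.494,1.345,0,1.302,-.096],[.2223,-.5837,.2303]),([-.81,.29,1.69,0,1.16,-1.69],[.3724,-.3041,.2309]),
([-1.02,.29,2.12,.84,.51,-3.08],[.3933,-.2966,.1729]),([-.67,.29,2.23,-.52,.14,-1.02],[.3817,-.259,.1527]),
([-.47,.43,2.13,-1.22,.33,.16],[.4298,-.2658,.1263]),([-.55,.5,2.09,-1.22,.25,.05],[.4486,-.2952,.1009])]
E=Ro.from_euler
def fk(q,k):
    r0,h,L1,e,L2,L3=k
    A=E('z',q[0])*E('y',q[1]);B=A*E('y',q[2]);C=B*E('zyz',[q[3],0,0])*E('y',q[4])
    return E('z',q[0]).apply([r0,0,h])+A.apply([0,0,L1])+B.apply([e,0,L2])+C.apply([0,0,L3]),C*E('z',q[5])
if __name__=='__main__':
    f=lambda k:np.concatenate([fk(q,k)[0]-p for q,p in D])
    r=least_squares(f,[0,.35,.4,0,.4,.3]);print(r.x.round(4),(f(r.x)*1e3).reshape(-1,3).round(1))
    s=state();p,R=fk(s['qpos'],r.x);print(p-s['position'],'\n',(R.as_matrix().T@np.array(s['ee_rot'])).round(3))
    np.save('k.npy',r.x)
E
python3 kin.py
```

```text
[0.0279 0.1807 0.5862 0.0946 0.3512 0.2834] [[-57.8 -13.6  -1.2]
 [-41.1 -43.9   1.5]
 [-66.7 -38.2  -0.8]
 [-34.4 -41.2   1. ]
 [-16.8 -40.7   0.4]
 [-26.3 -41.   -1. ]]
[-0.02327391 -0.04165324  0.00060516] 
 [[ 0. -1. -0.]
 [ 1.  0.  0.]
 [ 0. -0.  1.]]
```

```bash
sed -i "s/r0,h,L1,e,L2,L3=k/r0,h,L1,e,L2,L3,dy=k/;s/\[r0,0,h\]/[r0,dy,h]/;s/\.4,\.3\])/.4,.3,0])/" kin.py
python3 kin.py; cat > ik.py <<'E'
from kin import *
k=np.load('k.npy');lo=np.array([-2.91,-.82,.22,-1.22,.12,-3.08]);hi=np.array([2.91,2.16,2.67,4.37,2.79,3.08])
def ik(p,R,n=25):
    best=[];rng=np.random.default_rng(0)
    for i in range(n):
        f=lambda q:(lambda P,C:np.r_[(P-p)*5,(R*(C*E('z',np.pi/2)).inv()).as_rotvec()])(*fk(q,k))
        r=least_squares(f,lo+(hi-lo)*(.05+.9*rng.random(6)),bounds=(lo,hi))
        if r.cost<1e-6 and not any(np.allclose(r.x,b,atol=.02) for b in best):best.append(r.x)
    return best
def tool(az,tilt,flip):
    x=np.array([np.cos(az),np.sin(az),0]);t=np.sin(tilt)*x-np.cos(tilt)*Z;sx=-1 if flip else 1
    xx=sx*(np.cos(tilt)*x+np.sin(tilt)*Z);return Ro.from_matrix(np.c_[xx,np.cross(t,xx),t])
if __name__=='__main__':
    for tilt in (28,30,33,36,40):
      for flip in(0,1):
        tl=np.radians(tilt)
        for nm,p,azs in(('place',G+Y*.014+Z*.06,[-11.6]),('pick',np.array([.448,-.312,.029]),[-90,-60,-34.7,-11.6,10,30,60])):
          for az in azs:
            R=tool(np.radians(az),tl,flip);t=R.as_matrix()[:,2]
            for b in ((0,.1) if nm=='place' else (0,)): print(tilt,'flip',flip,nm,az,b,[s.round(2).tolist() for s in ik(p+(.002-b)*t,R,8)])
E
python3 ik.py
```

```text
[0.0058 0.2537 0.5905 0.1147 0.3796 0.3322 0.0591] [[-0.3  0.1 -0.1]
 [-0.2 -1.2  0.2]
 [-1.4  2.1 -0.5]
 [ 2.2  0.8  0.6]
 [ 2.6 -1.   1. ]
 [-2.2  0.2 -1.3]]
[ 0.00132907 -0.00053012  0.00036222] 
 [[ 0. -1. -0.]
 [ 1.  0.  0.]
 [ 0. -0.  1.]]
28 flip 0 place -11.6 0 []
28 flip 0 place -11.6 0.1 [[-0.03, 0.4, 2.01, -0.31, 0.27, 2.03]]
28 flip 0 pick -90 0 [[-0.46, 0.69, 1.93, -1.03, 0.51, -2.69]]
28 flip 0 pick -60 0 []
28 flip 0 pick -34.7 0 [[-0.76, 0.67, 2.14, 2.7, 0.17, -1.27]]
28 flip 0 pick -11.6 0 [[-0.9, 0.67, 2.1, 1.62, 0.31, -0.69]]
28 flip 0 pick 10 0 [[-0.99, 0.68, 2.0, 1.09, 0.51, -0.57]]
28 flip 0 pick 30 0 [[-1.01, 0.71, 1.87, 0.8, 0.72, -0.62]]
28 flip 0 pick 60 0 [[-0.98, 0.76, 1.66, 0.52, 1.02, -0.8]]
28 flip 1 place -11.6 0 []
28 flip 1 place -11.6 0.1 []
28 flip 1 pick -90 0 [[-0.46, 0.69, 1.93, -1.03, 0.51, 0.45]]
28 flip 1 pick -60 0 []
28 flip 1 pick -34.7 0 [[-0.76, 0.67, 2.14, 2.7, 0.17, 1.87]]
28 flip 1 pick -11.6 0 [[-0.9, 0.67, 2.1, 1.62, 0.31, 2.45]]
28 flip 1 pick 10 0 [[-0.99, 0.68, 2.0, 1.09, 0.51, 2.57]]
28 flip 1 pick 30 0 [[-1.01, 0.71, 1.87, 0.8,
[... 3474 characters left out ...]
40 flip 0 pick 10 0 [[-1.11, 0.77, 2.07, 1.48, 0.67, -1.09]]
40 flip 0 pick 30 0 [[-1.13, 0.78, 1.89, 1.02, 0.85, -0.93]]
40 flip 0 pick 60 0 [[-1.07, 0.84, 1.61, 0.64, 1.18, -0.94]]
40 flip 1 place -11.6 0 [[-0.02, 0.69, 2.13, 3.45, 0.38, 1.42]]
40 flip 1 place -11.6 0.1 [[0.01, 0.47, 2.22, 3.67, 0.27, 1.22]]
40 flip 1 pick -90 0 []
40 flip 1 pick -60 0 [[-0.52, 0.78, 2.22, 3.77, 0.58, 1.44]]
40 flip 1 pick -34.7 0 [[-0.79, 0.8, 2.31, 2.95, 0.66, 1.58]]
40 flip 1 pick -11.6 0 [[-1.01, 0.78, 2.23, 2.21, 0.62, 1.73]]
40 flip 1 pick 10 0 [[-1.11, 0.77, 2.07, 1.48, 0.67, 2.05]]
40 flip 1 pick 30 0 [[-1.13, 0.78, 1.89, 1.02, 0.85, 2.21]]
40 flip 1 pick 60 0 [[-1.07, 0.84, 1.61, 0.64, 1.18, 2.2]]
```

```bash
sed -i 's/^a=np.radians(33)/a=np.radians(40)/' h.py; cat > tr.py <<'E'
from ik import *
def track(q,segs,n=12):
    "segs: (pos,Rotation) waypoints; follow from q, report joints and extremes"
    p0,R0=fk(q,k);R0=R0*E('z',np.pi/2);qs=[q]
    for p,R in segs:
        d=(R*R0.inv()).as_rotvec()
        for u in np.linspace(0,1,n+1)[1:]:
            P=p0+(p-p0)*u;C=E('z',0)*Ro.from_rotvec(d*u)*R0
            f=lambda x:(lambda a_,b_:np.r_[(a_-P)*5,(C*(b_*E('z',np.pi/2)).inv()).as_rotvec()])(*fk(x,k))
            r=least_squares(f,np.clip(qs[-1],lo+1e-3,hi-1e-3),bounds=(lo,hi));qs.append(r.x)
            if r.cost>1e-5:print('  BAD',u.round(2),r.cost,r.x.round(2))
        print(qs[-1].round(2),'max step',np.abs(np.diff(qs[-n-1:],axis=0)).max(0).round(2));p0,R0=p,R
    return qs[-1]
E
python3 - <<'E'
from tr import *
r=np.radians;q=np.array(state()['qpos']);S=np.array([.448,-.312,.031])
t=RT[:,2];H=np.array([.45,-.30,.20]);R=lambda az,ti:tool(r(az),r(ti),1)
pk=S+.002*t;T=Ro.from_matrix(RT);pl=G+.014*Y+Z*.064+.002*t
H2=pk-.08*t
segs=[(H,R(-58,0)),(H,R(-113,0)),(H,R(-168,0)),(H,R(-223,0)),(H,R(80,0)),(H,R(80,40)),(H2,R(35,40)),(H2,T),(pk,T),(pk+Z*.1,T),(pl-.14*t,T),(pl,T),(pl-.1*t,T),(pl-.115*Y-.12*t-.014*Y,T),(pl-.14*Y,T),(pl-.06*Y,T)]
track(q,segs)
E
```

```text
[-0.7   0.41  1.59  0.    1.14 -1.26] max step [0.02 0.03 0.04 0.38 0.08 0.4 ]
[-0.7   0.41  1.59 -0.    1.14 -0.3 ] max step [0.   0.   0.   0.   0.   0.08]
[-0.7   0.41  1.59 -0.    1.14  0.66] max step [0.   0.   0.   0.   0.   0.08]
[-0.7   0.41  1.59  0.    1.14  1.62] max step [0.   0.   0.   0.   0.   0.08]
[-0.7   0.41  1.59  0.    1.14  2.62] max step [0.   0.   0.   0.   0.   0.08]
[-0.98  0.65  1.38  0.46  1.65  2.25] max step [0.03 0.03 0.02 0.05 0.04 0.05]
[-1.21  0.65  1.91  0.84  0.99  2.27] max step [0.02 0.01 0.04 0.05 0.06 0.02]
[-1.12  0.6   2.31  1.95  0.58  1.91] max step [0.03 0.01 0.04 0.14 0.04 0.06]
[-1.01  0.78  2.23  2.2   0.61  1.74] max step [0.01 0.02 0.01 0.03 0.   0.02]
[-1.01  0.49  2.18  1.67  0.48  2.35] max step [0.   0.02 0.01 0.06 0.02 0.06]
[0.03 0.35 2.24 3.97 0.2  0.93] max step [0.1  0.02 0.04 0.36 0.03 0.28]
[-0.02  0.68  2.12  3.46  0.37  1.41] max step [0.01 0.03 0.01 0.1  0.02 0.1 ]
[0.01 0.45 2.22 3.7  0.26 1.19] max step [0.   0.02 0.01 0.04 0.01 0.03]
[-0.4   0.39  2.29  2.63  0.26  1.91] max step [0.04 0.01 0.01 0.09 0.   0.06]
[-0.39  0.68  2.18  2.84  0.42  1.7 ] max step [0.   0.03 0.01 0.04 0.02 0.04]
[-0.18  0.68  2.16  3.18  0.4   1.55] max step [0.02 0.   0.   0.03 0.   0.01]
```

```bash
python3 - <<'E'
from tr import *
s=state();H=np.array([.45,-.30,.20]);r=np.radians
print((H-s['position']).round(4),(tool(r(-58),0,1)*Ro.from_matrix(s['ee_rot']).inv()).as_rotvec()/r(60))
print('tilt80',(tool(r(80),r(40),1)*tool(r(80),0,1).inv()).as_rotvec()/r(60))
E
```

```text
[ 0.0014 -0.0048  0.0991] [ 0.42594551  0.25667423 -0.00259898]
tilt80 [ 6.56538502e-01 -1.15765452e-01 -1.08202499e-16]
```

Call:
{"api": "servo_tool", "payload": {"plan": "0 -0.005 0.06 0.426 0.257 0 1;0 -0.005 0.1 0.426 0.257 0 1;0 -0.005 0.1 0.426 0.257 0 1;0 -0.005 0.1 0.426 0.257 0 1;0 -0.005 0.1 0.426 0.257 0 1;0 -0.005 0.1 0.426 0.257 -0.003 1"}}

```text
clock: 6.0
position: [0.4501, -0.3011, 0.2022]
ee_rot: [[-0.53, 0.848, 0.002], [0.848, 0.53, 0.003], [0.001, 0.003, -1.0]]
contact_force: [-0.3, -0.6, -0.3]
finger_gap: 0.0914
grasp_force: 0.0
```

Call:
{"api": "servo_tool", "payload": {"plan": "0 0 0 0 0 -0.95 1;0 0 0 0 0 -0.95 1;0 0 0 0 0 -0.95 1;0 0 0 0 0 -0.95 1;0 0 0 0 0 -0.95 1;0 0 0 0 0 -0.95 1"}}

```text
clock: 6.75
position: [0.4488, -0.2998, 0.2009]
ee_rot: [[0.426, 0.905, -0.0], [0.905, -0.426, 0.001], [0.001, -0.0, -1.0]]
contact_force: [-0.5, 0.5, 0.5]
finger_gap: 0.091
grasp_force: 0.0
```

Call:
{"api": "servo_tool", "payload": {"plan": "0 0 0 0 0 -0.95 1;0 0 0 0 0 -0.95 1;0 0 0 0 0 -0.95 1;0 0 0 0 0 -0.95 1;0 0 0 0 0 -0.95 1;0 0 0 0 0 -0.95 1"}}

```text
clock: 7.5
position: [0.4488, -0.2998, 0.2009]
ee_rot: [[0.991, 0.135, 0.0], [0.135, -0.991, 0.001], [0.0, -0.001, -1.0]]
contact_force: [0.5, -0.4, 0.0]
finger_gap: 0.0913
grasp_force: 0.0
```

Call:
{"api": "servo_tool", "payload": {"plan": "0 0 0 0 0 -0.95 1;0 0 0 0 0 -0.95 1;0 0 0 0 0 -0.95 1;0 0 0 0 0 -0.95 1;0 0 0 0 0 -0.95 1;0 0 0 0 0 -0.95 1"}}

```text
clock: 8.25
position: [0.4488, -0.2998, 0.2009]
ee_rot: [[0.653, -0.757, 0.0], [-0.757, -0.653, 0.0], [-0.0, -0.001, -1.0]]
contact_force: [-0.4, 1.1, -0.3]
finger_gap: 0.0911
grasp_force: 0.0
```

Call:
{"api": "servo_tool", "payload": {"plan": "0 0 0 0 0 -0.95 1;0 0 0 0 0 -0.95 1;0 0 0 0 0 -0.95 1;0 0 0 0 0 -0.95 1;0 0 0 0 0 -0.95 1;0 0 0 0 0 -0.95 1"}}

```text
clock: 9.0
position: [0.4488, -0.2998, 0.2009]
ee_rot: [[-0.279, -0.96, 0.0], [-0.96, 0.279, 0.0], [-0.0, -0.0, -1.0]]
contact_force: [-0.2, -1.2, 1.1]
finger_gap: 0.0908
grasp_force: 0.0
```

```bash
python3 - <<'E'
from tr import *
s=state();H=np.array([.45,-.30,.20]);r=np.radians
print(s['qpos'],(H-s['position']).round(4),(tool(r(80),r(40),1)*Ro.from_matrix(s['ee_rot']).inv()).as_rotvec()/r(60))
t=RT[:,2];print('H2',np.array([.448,-.312,.031])-.078*t,(tool(r(35),r(40),1)*tool(r(80),r(40),1).inv()).as_rotvec()/r(60))
E
```

```text
[-6.99817888e-01  4.07618138e-01  1.59497626e+00  2.68862590e-04
  1.13885957e+00  2.72490811e+00] [ 0.0012 -0.0002 -0.0009] [ 0.64948042 -0.15109859  0.09963777]
H2 [ 0.39889094 -0.30189742  0.09075147] [-5.43966108e-17 -2.71983054e-17 -7.50000000e-01]
```

Call:
{"api": "servo_tool", "payload": {"plan": "0 0 0 0.649 -0.151 0.1 1;0 0 0 0.649 -0.151 0.1 1;0 0 0 0.649 -0.151 0.1 1;0 0 0 0.649 -0.151 0.1 1;0 0 0 0.649 -0.151 0.1 1"}}

```text
clock: 9.62
position: [0.4484, -0.3012, 0.1993]
ee_rot: [[-0.132, -0.985, 0.111], [-0.754, 0.172, 0.634], [-0.644, -0.0, -0.765]]
contact_force: [0.0, 0.5, -1.2]
finger_gap: 0.091
grasp_force: 0.0
```

Call:
{"api": "servo_tool", "payload": {"plan": "-0.02 0 -0.01 0 0 -0.75 1;-0.04 0 -0.03 0 0 -0.75 1;-0.05 -0.002 -0.05 0 0 -0.75 1;-0.05 -0.002 -0.08 0 0 -0.75 1;-0.05 -0.002 -0.109 0 0 -0.75 1;-0.05 -0.002 -0.109 0 0 -0.75 1"}}

```text
clock: 10.38
position: [0.3986, -0.301, 0.0914]
ee_rot: [[-0.627, -0.577, 0.524], [-0.443, 0.817, 0.369], [-0.641, -0.001, -0.768]]
contact_force: [0.4, -0.6, 0.9]
finger_gap: 0.0912
grasp_force: 0.0
```

Call:
{"api": "servo_tool", "payload": {"plan": "0 0 0 0 0 -0.777 1;0 0 0 0 0 -0.777 1;0 0 0 0 0 -0.777 1;0 0 0 0 0 -0.777 1;0 0 0 0 0 -0.777 1;0 0 0 0 0 -0.777 1"}}

```text
clock: 11.12
position: [0.4002, -0.3016, 0.0931]
ee_rot: [[-0.751, 0.195, 0.631], [0.147, 0.981, -0.128], [-0.644, -0.003, -0.765]]
contact_force: [1.2, -0.5, 0.2]
finger_gap: 0.0915
grasp_force: 0.0
```

```bash
python3 - <<'E'
from h import *
d,T=wrist()
W=cloud(d,T);z=W[...,2]
m=((z>.042)&(z<.055)&(np.hypot(W[...,0]-.45,W[...,1]+.312)<.03)).astype(np.uint8)
P=W[m>0];c,r=cv2.minEnclosingCircle(P[:,:2].astype(np.float32));print(len(P),c,r,np.median(P[:,2]))
g=d['image'].min(2);m=cv2.erode((g<40).astype(np.uint8)*((z>-1)|np.isnan(z)),None)
cv2.imwrite('pics/w2.png',d['image'][:,:,::-1])
gor(np.array([.448,-.312,.031]),0,0)
E
```

```text
824 (0.4477885961532593, -0.31203755736351013) 0.016565479338169098 0.04560797584626804
q [-1.13  0.59  2.3   1.91  0.58  1.94] f [-0.24 -0.29 -0.4 ] t 11.175 gap 0.0908 tz [ 0.63  -0.13  -0.766]
shift [ 0.0489 -0.0099 -0.0635] rot [ 0.004   0.0008 -0.0076]
```

Call:
{"api": "servo_tool", "payload": {"plan": "0.02 -0.004 -0.026 0.004 0 -0.008 1;0.04 -0.008 -0.052 0.004 0 -0.008 1;0.049 -0.01 -0.063 0.004 0 -0.008 1;0.049 -0.01 -0.063 0.004 0 -0.008 1;0.049 -0.01 -0.063 0.004 0 -0.008 1"}}

```text
clock: 11.8
position: [0.4477, -0.3127, 0.0294]
ee_rot: [[-0.75, 0.207, 0.628], [0.16, 0.978, -0.131], [-0.642, 0.002, -0.767]]
contact_force: [-0.7, -0.0, -0.5]
finger_gap: 0.0915
grasp_force: 0.0
```

```bash
python3 -c "
from h import *
gor(np.array([.448,-.312,.031]))"
```

```text
q [-1.02  0.77  2.23  2.19  0.61  1.75] f [-0.73 -0.02 -0.5 ] t 11.8 gap 0.0915 tz [ 0.63  -0.13  -0.766]
shift [0.0015 0.0005 0.0001] rot [-0.002  -0.0007  0.0049]
```

Call:
{"api": "servo_tool", "payload": {"plan": "0.001 0 0 0 0 0 0.2;0.001 0 0 0 0 0 0.2;0.001 0 0 0 0 0 0.2;0.001 0 0 0 0 0 0.2;0.001 0 0 0 0 0 0.2;0.001 0 0 0 0 0 0.2;0.001 0 0 0 0 0 0.2;0.001 0 0 0 0 0 0.2", "newtons": 20}}

```text
clock: 12.8
position: [0.449, -0.3127, 0.0285]
ee_rot: [[-0.75, 0.207, 0.628], [0.16, 0.978, -0.131], [-0.641, 0.002, -0.767]]
contact_force: [-0.1, 0.9, -0.9]
finger_gap: 0.0317
grasp_force: 20.0
```

Call:
{"api": "servo_tool", "payload": {"plan": "0 0 0.02 0 0 0 0.2;0 0 0.05 0 0 0 0.2;0 0.01 0.085 0 0 0 0.2;0.005 0.035 0.115 0 0 0 0.2;0.012 0.07 0.137 0 0 0 0.2;0.02 0.11 0.137 0 0 0 0.2;0.029 0.15 0.137 0 0 0 0.2;0.037 0.19 0.137 0 0 0 0.2;0.045 0.23 0.137 0 0 0 0.2;0.053 0.27 0.137 0 0 0 0.2;0.06 0.305 0.137 0 0 0 0.2;0.068 0.337 0.137 0 0 0 0.2"}}

```text
clock: 14.3
position: [0.5128, -0.027, 0.1689]
ee_rot: [[-0.741, 0.21, 0.637], [0.157, 0.978, -0.14], [-0.653, -0.004, -0.758]]
contact_force: [0.0, -0.6, -2.1]
finger_gap: 0.0317
grasp_force: 20.0
```

```bash
python3 - <<'E'
from h import *
s=state();print(s['qpos'],s['finger_gap'],s['grasp_force'])
d,T=wrist();cv2.imwrite('pics/w3.png',d['image'][:,:,::-1]);np.savez('w3.npz',T=T,**d)
W=cloud(d,T);g=(W-G)@np.c_[X,Y,Z]
z=g[...,2]-.03
for nm,m in(('anvil',(np.abs(g[...,0])<.03)&(g[...,1]>.05)&(g[...,1]<.14)&(z>.008)&(z<.055)),('jaw',(np.abs(g[...,0])<.03)&(g[...,1]>-.13)&(g[...,1]<-.02)&(z>.035)&(z<.06)),('bed',(np.abs(z)<.004)&(np.abs(g[...,0])<.06)&(np.abs(g[...,1])<.17))):
    P=np.c_[g[m][:,:2],z[m]];print(nm,len(P),np.percentile(P,[1,50,99],axis=0).round(4).tolist() if len(P) else '')
gor(G+Y*.014+Z*.061)
E
```

```text
[-0.13341802  0.35576175  2.2737238   3.41069498  0.20447514  1.36427596] 0.031684148498573886 19.998879432678223
anvil 3403 [[-0.024, 0.07, 0.0088], [-0.0141, 0.095, 0.0328], [0.0176, 0.1189, 0.0518]]
jaw 1073 [[-0.0218, -0.1021, 0.0352], [-0.0136, -0.0895, 0.0457], [0.0142, -0.0429, 0.0522]]
bed 15516 [[-0.0464, -0.1538, -0.0035], [-0.0229, 0.0029, -0.0003], [0.0397, 0.1536, 0.0025]]
q [-0.13  0.36  2.27  3.43  0.2   1.35] f [-0.96 -1.06 -1.25] t 14.35 gap 0.0316 tz [ 0.63  -0.13  -0.766]
shift [ 0.0921  0.0328 -0.1094] rot [0.0036 0.0116 0.0131]
```

View pics/w3.png

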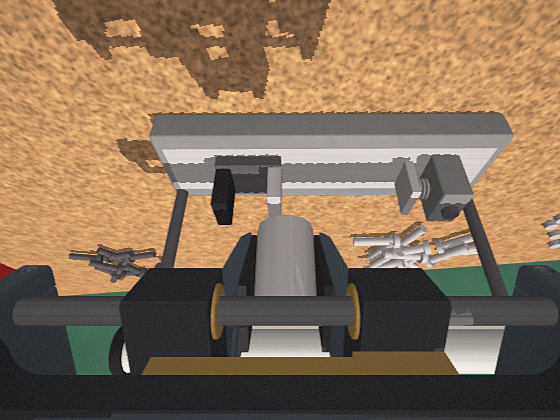

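The wrist view shows the sleeve held at (285,265) between the fingers, with the jaw plate at (273,185), black tab (224,195) and the anvil plunger (410,187) ahead.

Call:
{"api": "servo_tool", "payload": {"plan": "0.004 0.02 -0.003 0.004 0.012 0.013 0.2;0.004 0.04 -0.003 0.004 0.012 0.013 0.2;0.004 0.052 -0.003 0.004 0.012 0.013 0.2;0.004 0.052 -0.003 0.004 0.012 0.013 0.2;0.004 0.052 -0.003 0.004 0.012 0.013 0.2"}}

```text
clock: 14.98
position: [0.5169, 0.0237, 0.1661]
ee_rot: [[-0.751, 0.197, 0.63], [0.15, 0.98, -0.129], [-0.643, -0.002, -0.766]]
contact_force: [0.1, 0.3, -2.7]
finger_gap: 0.0315
grasp_force: 20.0
```

```bash
python3 -c "
from h import *
gor(G+Y*.014+Z*.061+np.array([.001,-.0007,0]),.03)"
```

```text
q [0.02 0.37 2.24 3.9  0.21 0.99] f [ 0.09  0.31 -2.74] t 14.975 gap 0.0315 tz [ 0.63  -0.13  -0.766]
shift [ 0.0702 -0.0138 -0.0836] rot [ 0.0023  0.0002 -0.0041]
```

Call:
{"api": "servo_tool", "payload": {"plan": "0.018 -0.004 -0.021 0.002 0 -0.004 0.2;0.036 -0.007 -0.042 0.002 0 -0.004 0.2;0.054 -0.011 -0.063 0.002 0 -0.004 0.2;0.07 -0.014 -0.084 0.002 0 -0.004 0.2;0.07 -0.014 -0.084 0.002 0 -0.004 0.2;0.07 -0.014 -0.084 0.002 0 -0.004 0.2"}}

```text
clock: 15.72
position: [0.5863, 0.0097, 0.0825]
ee_rot: [[-0.75, 0.202, 0.629], [0.155, 0.979, -0.13], [-0.643, -0.0, -0.766]]
contact_force: [-0.8, 0.4, -1.5]
finger_gap: 0.0317
grasp_force: 20.0
```

```bash
python3 -c "
from h import *
gor(G+Y*.014+Z*.064+np.array([.001,-.0007,0]))"
```

```text
q [-0.02  0.62  2.16  3.5   0.35  1.38] f [-0.82  0.36 -1.54] t 15.725 gap 0.0317 tz [ 0.63  -0.13  -0.766]
shift [ 0.0198 -0.0037 -0.02  ] rot [ 0.0001 -0.0003  0.0004]
```

Call:
{"api": "servo_tool", "payload": {"plan": "0.01 -0.002 -0.01 0 0 0 0.2;0.0198 -0.0037 -0.02 0 0 0 0.2;0.0198 -0.0037 -0.02 0 0 0 0.2;0.0198 -0.0037 -0.022 0 0 0 0.2;0.0198 -0.0037 -0.022 0 0 0 0.2"}}

```text
clock: 16.35
position: [0.6065, 0.0064, 0.06]
ee_rot: [[-0.75, 0.201, 0.63], [0.154, 0.98, -0.13], [-0.643, -0.0, -0.766]]
contact_force: [1.1, -0.2, -3.1]
finger_gap: 0.0316
grasp_force: 20.0
```

Call:
{"api": "servo_tool", "payload": {"plan": "0 0 -0.001 0 0 0 0.2;0 0 -0.001 0 0 0 0.2"}}

```text
clock: 16.6
position: [0.6068, 0.0063, 0.0592]
ee_rot: [[-0.75, 0.201, 0.63], [0.154, 0.98, -0.13], [-0.643, -0.0, -0.766]]
contact_force: [0.3, -0.6, -2.9]
finger_gap: 0.0315
grasp_force: 20.0
```

Call:
{"api": "servo_tool", "payload": {"plan": "0 0 -0.0007 0 0 0 0.2;0 0 -0.0007 0 0 0 0.2"}}

```text
clock: 16.85
position: [0.6069, 0.0063, 0.0585]
ee_rot: [[-0.75, 0.201, 0.63], [0.154, 0.98, -0.13], [-0.643, -0.0, -0.766]]
contact_force: [-0.9, -0.1, -0.9]
finger_gap: 0.0318
grasp_force: 20.0
```

Call:
{"api": "servo_tool", "payload": {"plan": "0 0 -0.0005 0 0 0 0.2;0 0 -0.0005 0 0 0 0.2;0 0 -0.0005 0 0 0 0.2"}}

```text
clock: 17.23
position: [0.607, 0.0063, 0.0585]
ee_rot: [[-0.749, 0.201, 0.631], [0.154, 0.98, -0.13], [-0.644, -0.0, -0.765]]
contact_force: [-4.2, 1.2, 8.1]
finger_gap: 0.0315
grasp_force: 20.0
```

Call:
{"api": "servo_tool", "payload": {"plan": "0 0 0.0005 0 0 0 0.6;0 0 0.0005 0 0 0 0.6;0 0 0.0005 0 0 0 0.6;0 0 0.0005 0 0 0 0.6;0 0 0.0005 0 0 0 0.6"}}

```text
clock: 17.85
position: [0.6069, 0.0063, 0.0584]
ee_rot: [[-0.75, 0.201, 0.63], [0.154, 0.98, -0.13], [-0.643, -0.0, -0.766]]
contact_force: [0.2, -0.1, 0.1]
finger_gap: 0.0548
grasp_force: 0.0
```

Call:
{"api": "servo_tool", "payload": {"plan": "-0.006 0.001 0.008 0 0 0 0.6;-0.025 0.005 0.031 0 0 0 0.6;-0.05 0.01 0.061 0 0 0 0.6;-0.082 0.017 0.1 0 0 0 0.6;-0.082 0.017 0.1 0 0 0 0.6;-0.082 0.017 0.1 0 0 0 0.6"}}

```text
clock: 18.6
position: [0.5253, 0.0233, 0.1589]
ee_rot: [[-0.749, 0.201, 0.631], [0.154, 0.98, -0.13], [-0.644, 0.0, -0.765]]
contact_force: [1.3, 0.1, -0.9]
finger_gap: 0.0548
grasp_force: 0.0
```

```bash
python3 - <<'E'
from h import *
d,T=wrist();cv2.imwrite('pics/w4.png',d['image'][:,:,::-1])
W=cloud(d,T);g=(W-G)@np.c_[X,Y,Z];z=g[...,2]-.03
m=(np.abs(g[...,0])<.04)&(g[...,1]>-.03)&(g[...,1]<.06)&(z>.042)&(z<.06)
P=g[m];print(len(P),cv2.minEnclosingCircle(P[:,:2].astype(np.float32)),np.median(z[m]))
gor(G-Y*.130+Z*.064,.10)
E
```

```text
617 ((0.0017425683327019215, 0.013802596367895603), 0.016552191227674484) 0.04561498847447154
q [0.02 0.39 2.23 3.85 0.22 1.05] f [ 0.54  0.13 -0.66] t 18.65 gap 0.0547 tz [ 0.63  -0.13  -0.766]
shift [-0.0123 -0.1446 -0.0192] rot [ 0.0004  0.0007 -0.0003]
```

View pics/w4.png

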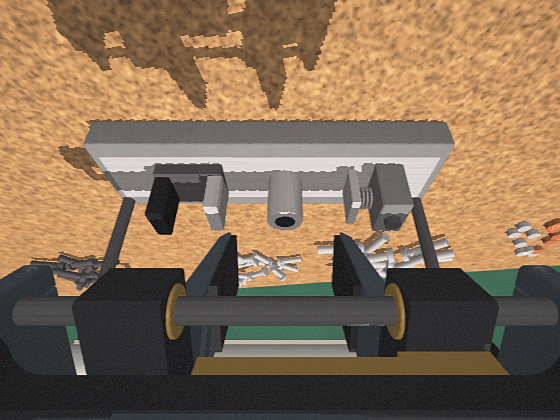

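The sleeve stands upright and free on the bed (bore at (285,221); gauge x +2, y +14 mm), midway between jaw plate (213,200) and plunger (353,190).

Call:
{"api": "servo_tool", "payload": {"plan": "-0.005 -0.04 0 0 0 0 0;-0.009 -0.08 0 0 0 0 0;-0.012 -0.12 -0.005 0 0 0 0;-0.014 -0.145 -0.015 0 0 0 0;-0.014 -0.145 -0.019 0 0 0 0;-0.014 -0.145 -0.019 0 0 0 0;-0.014 -0.145 -0.019 0 0 0 0", "newtons": 30}}

```text
clock: 19.52
position: [0.5109, -0.1217, 0.1387]
ee_rot: [[-0.751, 0.202, 0.629], [0.155, 0.979, -0.13], [-0.642, 0.0, -0.767]]
contact_force: [0.2, -0.3, -0.4]
finger_gap: 0.0003
grasp_force: 0.0
```

```bash
python3 -c "
from h import *
gor(G-Y*.130-X*.004+Z*.064,.0)
print(gauge(state()['position']))"
```

```text
q [-0.45  0.44  2.28  2.6   0.31  1.9 ] f [ 0.15 -0.33 -0.43] t 19.525 gap 0.0003 tz [ 0.63  -0.13  -0.766]
shift [ 0.0612 -0.0118 -0.0763] rot [-0.0004 -0.0006  0.0007]
[-0.06503547 -0.13075811  0.10873897]
```

Call:
{"api": "servo_tool", "payload": {"plan": "0.018 -0.004 -0.022 0 0 0 0;0.036 -0.007 -0.045 0 0 0 0;0.054 -0.01 -0.067 0 0 0 0;0.061 -0.012 -0.076 0 0 0 0;0.061 -0.012 -0.076 0 0 0 0"}}

```text
clock: 20.15
position: [0.5719, -0.1329, 0.0632]
ee_rot: [[-0.751, 0.2, 0.63], [0.154, 0.98, -0.129], [-0.643, 0.0, -0.766]]
contact_force: [-0.4, 0.0, 0.4]
finger_gap: 0.0006
grasp_force: 0.0
```

Call:
{"api": "servo_tool", "payload": {"plan": "0.0016 0.0078 0 0 0 0 0;0.0016 0.0078 0 0 0 0 0"}}

```text
clock: 20.4
position: [0.5732, -0.1251, 0.0642]
ee_rot: [[-0.75, 0.201, 0.63], [0.154, 0.98, -0.129], [-0.644, -0.0, -0.765]]
contact_force: [0.3, 0.2, -0.1]
finger_gap: 0.0001
grasp_force: 0.0
```

Call:
{"api": "servo_tool", "payload": {"plan": "0.001 0.005 0 0 0 0 0;0.002 0.0098 0 0 0 0 0;0.002 0.0098 0 0 0 0 0"}}

```text
clock: 20.78
position: [0.5755, -0.1159, 0.0637]
ee_rot: [[-0.75, 0.202, 0.63], [0.154, 0.979, -0.13], [-0.643, -0.0, -0.766]]
contact_force: [-1.4, -3.2, 2.1]
finger_gap: 0.0003
grasp_force: 1.5
```

```bash
cat > g.py <<'E'
from h import *
s=state();print('t',s['clock'],'gauge',(gauge(s['position'])*1e3).round(2),'F gauge x,y,z',np.round(np.array(s['contact_force'])@np.c_[X,Y,Z],2))
E
python3 g.py
```

```text
t 20.775 gauge [  -2.93 -112.06   33.71] F gauge x,y,z [-0.78 -3.39  2.06]
```

Call:
{"api": "servo_tool", "payload": {"plan": "0.0006 0.0029 0 0 0 0 0;0.0012 0.0059 0 0 0 0 0;0.0018 0.0088 0 0 0 0 0;0.0024 0.0118 0 0 0 0 0;0.003 0.0147 0 0 0 0 0;0.0036 0.0176 0 0 0 0 0;0.0042 0.0206 0 0 0 0 0;0.0048 0.0235 0 0 0 0 0;0.0054 0.0264 0 0 0 0 0;0.006 0.0294 0 0 0 0 0;0.0067 0.0323 0 0 0 0 0;0.0073 0.0353 0 0 0 0 0"}}

```text
clock: 22.28
position: [0.5827, -0.0811, 0.0637]
ee_rot: [[-0.75, 0.203, 0.63], [0.155, 0.979, -0.13], [-0.643, 0.0, -0.766]]
contact_force: [-4.4, -8.8, 3.9]
finger_gap: 0.0006
grasp_force: 4.8
```

```bash
python3 g.py
```

```text
t 22.275 gauge [ -2.93 -76.52  33.69] F gauge x,y,z [-2.56 -9.54  3.88]
```

Call:
{"api": "servo_tool", "payload": {"plan": "0.0003 0.0015 0 0 0 0 0;0.0006 0.0029 0 0 0 0 0;0.0009 0.0044 0 0 0 0 0;0.0012 0.0059 0 0 0 0 0;0.0015 0.0074 0 0 0 0 0;0.0018 0.0088 0 0 0 0 0;0.0021 0.0103 0 0 0 0 0;0.0024 0.0118 0 0 0 0 0;0.0028 0.0137 0 0 0 0 0;0.0032 0.0157 0 0 0 0 0;0.0036 0.0176 0 0 0 0 0;0.004 0.0196 0 0 0 0 0"}}

```text
clock: 23.78
position: [0.5867, -0.0616, 0.0637]
ee_rot: [[-0.749, 0.203, 0.63], [0.156, 0.979, -0.131], [-0.643, 0.0, -0.765]]
contact_force: [-4.0, -10.2, 4.3]
finger_gap: 0.0002
grasp_force: 5.4
```

```bash
python3 g.py
```

```text
t 23.775 gauge [ -2.93 -56.63  33.73] F gauge x,y,z [ -1.85 -10.76   4.26]
```

Call:
{"api": "servo_tool", "payload": {"plan": "0.0003 0.0015 0 0 0 0 0;0.0006 0.0029 0 0 0 0 0;0.0009 0.0044 0 0 0 0 0;0.0012 0.0059 0 0 0 0 0;0.0015 0.0074 0 0 0 0 0;0.0018 0.0088 0 0 0 0 0;0.0021 0.0103 0 0 0 0 0;0.0024 0.0118 0 0 0 0 0"}}

```text
clock: 24.78
position: [0.5891, -0.0498, 0.0637]
ee_rot: [[-0.749, 0.203, 0.63], [0.156, 0.979, -0.131], [-0.643, 0.0, -0.765]]
contact_force: [-4.4, -10.1, 3.6]
finger_gap: 0.0008
grasp_force: 5.4
```

```bash
python3 g.py
```

```text
t 24.775 gauge [ -2.95 -44.6   33.71] F gauge x,y,z [ -2.24 -10.73   3.62]
```

```bash
cat > g.py <<'E'
from h import *
F=[]
for i in range(6):
    s=state();F.append(np.array(s['contact_force'])@np.c_[X,Y,Z]);viewer.get_image('wrist')
F=np.array(F);print('t',s['clock'],'gauge',(gauge(s['position'])*1e3).round(2),'F',F.mean(0).round(2),'sd',F[:,1].std().round(2))
E
python3 g.py
```

```text
t 25.025 gauge [ -2.96 -44.52  33.69] F [-1.59 -8.52  3.62] sd 1.12
```

Call:
{"api": "servo_tool", "payload": {"plan": "0.0002 0.001 0 0 0 0 0;0.0004 0.002 0 0 0 0 0;0.0006 0.0029 0 0 0 0 0;0.0008 0.0039 0 0 0 0 0;0.001 0.0049 0 0 0 0 0;0.0012 0.0059 0 0 0 0 0;0.0014 0.0069 0 0 0 0 0;0.0016 0.0078 0 0 0 0 0"}}

```text
clock: 26.08
position: [0.5907, -0.042, 0.0637]
ee_rot: [[-0.749, 0.203, 0.63], [0.155, 0.979, -0.131], [-0.644, 0.0, -0.765]]
contact_force: [-3.4, -9.5, 3.4]
finger_gap: 0.0002
grasp_force: 5.4
```

```bash
python3 g.py
```

```text
t 26.325 gauge [ -2.93 -36.59  33.72] F [-1.5  -9.56  3.84] sd 0.7
```

Call:
{"api": "servo_tool", "payload": {"plan": "0.0002 0.001 0 0 0 0 0;0.0004 0.002 0 0 0 0 0"}}

```text
clock: 26.62
position: [0.5911, -0.0401, 0.0637]
ee_rot: [[-0.749, 0.203, 0.63], [0.155, 0.979, -0.131], [-0.644, 0.0, -0.765]]
contact_force: [-3.6, -9.4, 4.1]
finger_gap: 0.0008
grasp_force: 5.4
```

```bash
python3 g.py
```

```text
t 26.875 gauge [ -2.95 -34.54  33.72] F [-1.42 -9.9   4.3 ] sd 0.65
```

Call:
{"api": "servo_tool", "payload": {"plan": "0.0002 0.001 0 0 0 0 0;0.0004 0.002 0 0 0 0 0;0.0004 0.002 0 0 0 0 0"}}

```text
clock: 27.3
position: [0.5915, -0.038, 0.0637]
ee_rot: [[-0.75, 0.203, 0.63], [0.155, 0.979, -0.131], [-0.643, 0.0, -0.765]]
contact_force: [-2.9, -8.8, 4.4]
finger_gap: 0.0003
grasp_force: 4.9
```

Call:
{"api": "servo_tool", "payload": {"plan": "0.0002 0.001 0 0 0 0 0;0.0004 0.002 0 0 0 0 0;0.0004 0.002 0 0 0 0 0"}}

```text
clock: 27.68
position: [0.5919, -0.0361, 0.0637]
ee_rot: [[-0.749, 0.203, 0.63], [0.156, 0.979, -0.131], [-0.644, 0.0, -0.765]]
contact_force: [-4.1, -11.0, 3.7]
finger_gap: 0.0004
grasp_force: 5.9
```

```bash
python3 g.py
```

```text
t 27.925 gauge [ -2.96 -30.61  33.72] F [ -1.28 -10.99   3.79] sd 0.51
```

Call:
{"api": "servo_tool", "payload": {"plan": "0.0002 0.001 0 0 0 0 0;0.0002 0.001 0 0 0 0 0"}}

```text
clock: 28.22
position: [0.5921, -0.0352, 0.0637]
ee_rot: [[-0.749, 0.204, 0.63], [0.156, 0.979, -0.131], [-0.644, 0.0, -0.765]]
contact_force: [-3.9, -12.3, 3.9]
finger_gap: 0.0003
grasp_force: 6.6
```

Call:
{"api": "servo_tool", "payload": {"plan": "0.0002 0.001 0 0 0 0 0;0.0002 0.001 0 0 0 0 0"}}

```text
clock: 28.48
position: [0.5922, -0.0343, 0.0637]
ee_rot: [[-0.749, 0.204, 0.63], [0.156, 0.979, -0.131], [-0.644, 0.0, -0.765]]
contact_force: [-3.8, -13.8, 4.0]
finger_gap: 0.0002
grasp_force: 7.2
```

```bash
python3 g.py
```

```text
t 28.725 gauge [ -2.97 -28.77  33.73] F [ -0.92 -14.     4.19] sd 0.38
```

Call:
{"api": "servo_tool", "payload": {"plan": "0.0001 0.0005 0 0 0 0 0;0.0001 0.0005 0 0 0 0 0;0.0001 0.0005 0 0 0 0 0"}}

```text
clock: 29.15
position: [0.5924, -0.0339, 0.0637]
ee_rot: [[-0.749, 0.204, 0.63], [0.156, 0.979, -0.131], [-0.644, 0.0, -0.765]]
contact_force: [-4.3, -15.9, 4.5]
finger_gap: 0.0003
grasp_force: 7.6
```

```bash
python3 g.py
```

```text
t 29.4 gauge [ -2.99 -28.34  33.73] F [ -1.22 -15.23   4.09] sd 0.62
```

Call:
{"api": "servo_tool", "payload": {"plan": "-0.0006 -0.003 0 0 0 0 0;-0.002 -0.0098 0 0 0 0 0;-0.004 -0.0196 0 0 0 0 0;-0.023 -0.016 0.023 0 0 0 0;-0.042 -0.012 0.046 0 0 0 0;-0.08 -0.004 0.092 0 0 0 0;-0.08 -0.004 0.092 0 0 0 0;-0.08 -0.004 0.092 0 0 0 0"}}

```text
clock: 30.45
position: [0.513, -0.0374, 0.1559]
ee_rot: [[-0.749, 0.201, 0.631], [0.154, 0.979, -0.13], [-0.644, -0.0, -0.765]]
contact_force: [0.3, -0.5, -0.4]
finger_gap: 0.0002
grasp_force: 0.0
```

```bash
python3 - <<'E'
from h import *
s=state();print(s['clock'],s['contact_force'])
d,T=wrist();cv2.imwrite('pics/w5.png',d['image'][:,:,::-1])
W=cloud(d,T);g=(W-G)@np.c_[X,Y,Z];z=g[...,2]-.03
m=(np.abs(g[...,0])<.025)&(g[...,1]>-.12)&(g[...,1]<.13)&(z>.037)&(z<.06)
h,e=np.histogram(g[m][:,1]*1e3,bins=np.arange(-60,130,2));print([(int(a),int(b)) for a,b in zip(e,h) if b])
for lo,hi in((.0385,.0415),(.043,.05)):
    q=m&(z>lo)&(z<hi);print(lo,np.percentile(g[q],[1,99],axis=0)[:,:2].round(4).tolist())
E
```

```text
30.45 [ 0.29034645 -0.5209431  -0.35572794]
[(-18, 111), (-16, 84), (-14, 83), (-12, 79), (-10, 84), (-8, 84), (-6, 77), (-4, 17), (30, 160), (32, 77), (34, 71), (36, 73), (38, 76), (40, 74), (42, 26), (44, 34), (46, 54), (48, 56), (50, 60), (52, 60), (54, 61), (56, 59), (58, 61), (60, 61), (62, 56), (64, 50), (66, 46), (68, 43), (70, 30), (72, 20), (74, 47), (76, 39), (78, 51), (80, 49), (82, 8), (92, 39), (94, 261), (96, 82), (98, 80), (100, 118), (102, 99), (104, 94), (106, 86), (108, 77), (110, 74), (112, 63), (114, 57), (116, 58), (118, 38), (120, 4)]
0.0385 [[-0.0237, -0.0172], [0.0166, 0.1178]]
0.043 [[-0.0231, -0.0171], [0.0184, 0.1186]]
```

View pics/w5.png

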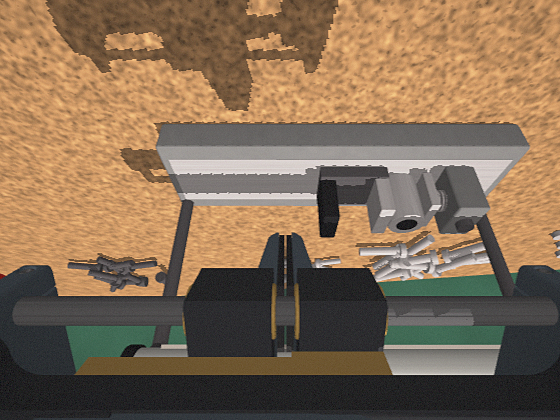

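The sleeve (bore at (406,222)) is upright between the jaw plate (382,205) and the plunger (432,190). The push ended near 15 N against about 9–10 N without the nip, so the nip is about 5 N. The tool is clear.

```bash
python3 -c "
from cell import ticket
print(ticket.close_job())"
```

```text
the job is handed in; nothing more can be done
None
```

The sleeve stands upright on the bed, clamped between the jaw and the sprung anvil with an estimated 5 N nip. The arm is clear, the bush and bolt were left alone, and the job was handed in at about 30 s (no verdict was returned).

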